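# Load the glue-up nests and weigh down the strip

## Task

Lay each of the three blanks (long dark wooden strip, green wax block, small wooden block) flat in the corner-fenced nest that was made to its size, middle in the middle of the nest. Only when all three lie in their nests, set the steel block flat on the middle of the long strip. Let go of everything, and leave the brown sanding block and the try square where they are.

Things in the scene. Friction and masses are not known exactly. Their poses are not given: they have to be found in the camera images.
- strip_c (a point): Long flat dark brown wooden strip, 45 x 140 x 20 mm (x, y, z), lying on the bench. This point: its centre, 10 mm above its underside; y along its length, z up.
- wax_c (a point): Green wax block, 50 x 70 x 30 mm (x, y, z), lying flat. This point: its centre, 15 mm above its underside; y along its 70 mm length, z up.
- stub_c (a point): Small light wooden block with layered ends, 35 x 60 x 35 mm (x, y, z). This point: its centre, 17.5 mm above its underside; y along its 60 mm length, z up.
- weight_c (a point): Plain steel setting block, a 50 mm cube, about 0.8 kg. This point: its centre, 25 mm above its underside; axes square to its faces, z up.
- nest_long_floor (a point): Long nest, for the strip. Fixed 6 mm plywood base with four dark L-shaped corner fences, 8 mm high above it, 9 mm thick. Opening 57 mm (x) by 152 mm (y), 6 mm play all round; no fence along the middle 96 mm of the long and 27 mm of the short sides. This point: centre of the base's upper face, 6 mm above the bench; y along the opening, z up.
- nest_mid_floor (a point): Middle-sized nest, for the wax block. Fixed 6 mm plywood base with four dark L-shaped corner fences, 8 mm high above it, 9 mm thick. Opening 62 mm (x) by 82 mm (y), 6 mm play all round; no fence along the middle 54 mm of the long and 34 mm of the short sides. This point: centre of the base's upper face, 6 mm above the bench; y along the opening, z up.
- nest_small_floor (a point): Smallest nest, for the small wooden block. Fixed 6 mm plywood base with four dark L-shaped corner fences, 8 mm high above it, 9 mm thick. Opening 47 mm (x) by 72 mm (y), 6 mm play all round; no fence along the middle 52 mm of the long and 27 mm of the short sides. This point: centre of the base's upper face, 6 mm above the bench; y along the opening, z up.
- sander_c (a point): Bystander: brown sanding block, 60 x 110 x 35 mm, loose, to the left of the work; fits no nest. This point: its centre, half-way up.
- square_c (a point): Bystander: metal try square, 159 x 100 x 18 mm, loose, to the left of the work. This point: middle of its outline, half-way up.
Not all that is in view belongs to the job. Leave any blue look-alike of the part that bears weight_c alone.

How it is judged:
By the outcome, as a careful person would: the job done as asked, in the order asked, and still so for the second after the job is handed in, with the robot touching nothing.
It also fails if it takes over 104 s, if anything falls off the work surface, if the arm or the gripper's body presses on something with over 40 N, if the wrist force passes 120 N, or if a joint passes its speed limit or range.

## Robot

A 6-joint arm with a two-finger parallel gripper is mounted at the origin on a cart in front of the work surface, level with it; the furniture and walls round the work are solid. World frame = base frame: x ahead of the robot, y to its left, z up, the work surface at z = 0. Lengths are in mm, angles in degrees, forces in N, time in s.
With the tool pointing down it reaches from about 350 to 850 mm from the base axis. Payload 8.1 kg.
Tool frame: the origin (TCP) lies midway between the tips of the shut fingers; the grasp point (between the pads) lies 19 mm behind it; z points along the fingers, y is the line along which they close (so a half turn about z gives the same grasp; the last joint's range is limited). The gripper opens to 85 mm and grips with 20 to 120 N. Pads are 22 mm wide; open, the fingers measure 114 mm over their backs; the gripper's body (76 mm by 85 mm) begins 54 mm behind the grasp point. The pads swing forward as they close: fully open they stand 13 mm farther back than shut.
Start: joints at [64.206, 7.471, 85.268, -0, 87.261, -4.893], TCP at [214.036, 560.53, 231.292] pointing down, gripper open.
Joint ranges: [-169.43, 169.43], [-51.17, 129.36], [1.28, 143.12], [-76.62, 256.62], [0, 156.53], [-152.29, 152.29]. Speed limits (degrees/s): [136.94, 136.94, 159.86, 180, 180, 180].

## Interface

Orientations are given as [roll, pitch, yaw] about the fixed x, y, z axes, in that order (R = Rz(yaw) Ry(pitch) Rx(roll)).
In Python, from bench import r gives the robot as it stands. The module is installed in compiled form; this text tells all that it offers.
- The arm moves only by the tool jog_arm, never from a script. Its argument "rows" is a list of rows, each a list of 2 entries, a list of its own where there are three numbers: the shift along the tool's x, y, z in mm, then the turn, a rotation vector about the tool's x, y, z in rad. A call has 1 to 10 rows; each row is the pose to reach, as a shift and turn from the pose commanded when the call began, along the tool's axes at that moment; what a row does not reach only later rows make up. A row lasts 1/10 s, in which the tool goes at most 50 mm and 8.59 degrees, less where a joint would pass 70% of its speed; a pose out of reach is approached as far as the arm can. A call with a gripper value outside its range is refused whole. "grip" is the finger opening in mm, from 0 to 85.4, set as the call begins (left out, the last holds). The fingers move at their own pace and stop on an object; "force" is the grip in N (left out, the last holds). Time passes only in rows, so rows that repeat a pose let the fingers close. It gives the time, the measured TCP pose, the force, the opening and the grip force at its end, in the units of the state.
- r.sense(): the state, without advancing time (a new reading comes with each control period).
- r.snapshot(name): name is "side" or "top" or "wrist"; returns (picture, depth): 480x640x3 uint8, blue, green, red; 480x640 float32, mm along the optical axis (not along the pixel's ray), 0 where there is no reading.
- r.camera_params(name): a dict with "fx", "fy", "cx", "cy" (pixels), "pose" (4x4, takes a point from camera to world coordinates); the wrist camera has in their place "tool_from_camera" (4x4, takes a point from camera to tool coordinates, whose origin is the TCP and whose axes are the flange's). Camera axes: x right, y down, z forward; pixel columns grow to the right and rows downward; lengths in mm; the calibration is good to about 2 mm. A picture is of the moment at which its call begins: read the wrist's pose just before it. camera_params takes no time and is no camera call.
- r.hand_in(): hands the job in; it is judged then, once.
The state is a dict: "time": time; "joint_pos": joint angles; "qd": joint speeds; "joint_efforts": joint torques, N m; "tool_pos": TCP position; "tcp_rot": TCP orientation; "ft_force": force on the tool from outside, world axes, zero at the start; "wrist_torque": the same for the moment, N m; "finger_gap": finger opening in mm; "grip_force": force on a finger pad.
Only numpy, scipy, OpenCV 4.12 (cv2) and the standard library are available. Lean on these libraries where they do the work, as an engineer would, in place of code of your own. Each camera call takes 0.05 s, during which the arm holds its last target. There are 200 camera calls.

## Working session

There is one attempt and no reset: what is moved stays moved. The work goes in short steps, Python scripts to look and compute and a tool call to move; the robot and the scene stay as the last step left them, time stands still between calls to the robot, and variables do not carry over. Pictures are saved under pics/ and viewed, at most 14 in all, crops included, and the job is handed in when it is done.

Besides the shell and the picture viewer there is one more tool, called after "Emit:" as name([rows], argument=value, ...), one row to a line, values as JSON. jog_arm: Moves the arm, as the interface text tells. Its arguments: {"type":"object","properties":{"rows":{"type":"array"},"grip":{"type":"number"},"force":{"type":"number"}},"required":["rows"]}

```bash
mkdir -p pics; cat > h.py <<'E'
import numpy as np,cv2
from bench import r
def snap(n,f=None):
    s=r.sense(); p,d=r.snapshot(n)
    if f: cv2.imwrite('pics/'+f,p)
    return s,p,d
E
python3 - <<'E'
from h import *
for n in('top','side'):
    s,p,d=snap(n,n+'0.png'); np.savez(n+'0',p=p,d=d); c=r.camera_params(n); print(n,{k:np.round(v,3).tolist() for k,v in c.items()})
print(s)
print(r.camera_params('wrist'))
E
```

```text
top {'fx': 619.202, 'fy': 619.202, 'cx': 318.445, 'cy': 232.392, 'pose': [[0.017, -0.998, 0.064, 430.424], [-1.0, -0.017, 0.004, 377.051], [-0.003, -0.064, -0.998, 1593.764], [0.0, 0.0, 0.0, 1.0]]}
side {'fx': 481.54, 'fy': 481.54, 'cx': 322.863, 'cy': 237.936, 'pose': [[0.998, -0.046, 0.05, 465.168], [-0.067, -0.526, 0.848, -747.006], [-0.013, -0.849, -0.528, 739.84], [0.0, 0.0, 0.0, 1.0]]}
{'time': 0.05, 'joint_pos': array([ 6.42048458e+01,  7.51708583e+00,  8.53316952e+01, -4.03151020e-04,
        8.72609474e+01, -4.89456893e+00]), 'qd': array([-0.04626315, -0.1411755 , -0.08589827,  0.06833522,  0.03463429,
        0.08288896]), 'joint_efforts': array([ 1.73282511e-03, -5.71374035e+01, -5.02341270e+01, -2.30992018e-04,
        8.80247127e-03,  2.35964166e-05]), 'tool_pos': array([213.79703745, 560.00923318, 230.20066131]), 'tcp_rot': array([-1.79890637e+02, -8.96111604e-03,  1.59099426e+02]), 'ft_force': array([-0.17942996,  0.13387507,  0.8287423 ]), 'wrist_torque': array([ 0.02583902,  0.00031572, -0.01428677]), 'grip_force': 0.0, 'finger_gap': 85.370091769668}
{'fx': 422.11803032375434, 'fy': 422.11803032375434, 'cx': 322.8758063961569, 'cy': 240.2475464019157, 'tool_from_camera': array([[ 9.08760178e-04, -9.66204034e-01, -2.57776917e-01,
         6.45265930e+01],
       [ 9.99999240e-01,  6.63281226e-04,  1.03924934e-03,
        -3.28680693e-01],
       [-8.33148319e-04, -2.57777665e-01,  9.66203903e-01,
        -1.42502676e+02],
       [ 0.00000000e+00,  0.00000000e+00,  0.00000000e+00,
         1.00000000e+00]])}
```

View pics/top0.png

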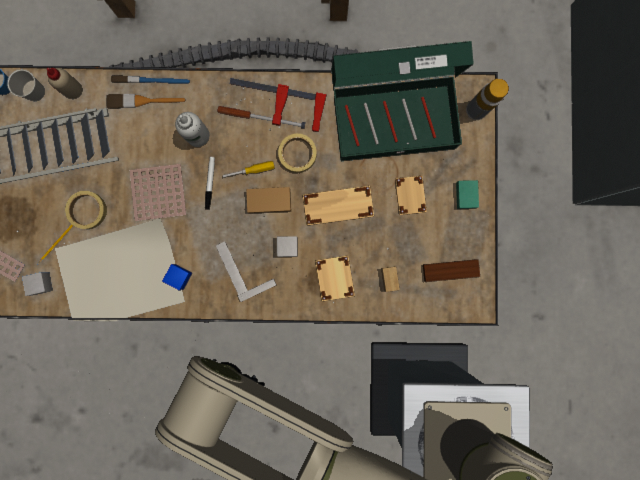

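View pics/side0.png

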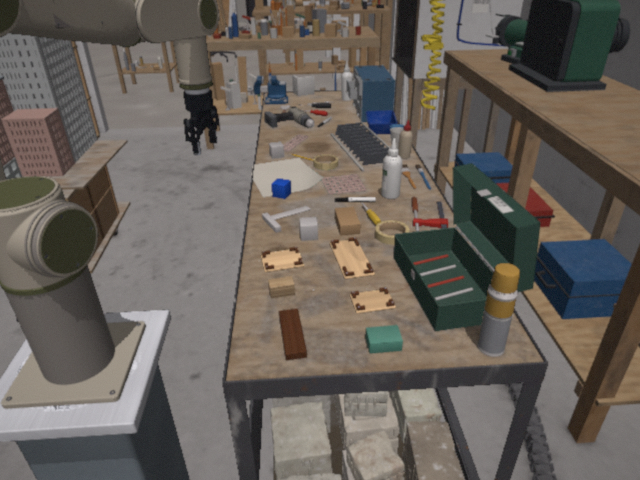

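The top view shows the strip (451,270), wax (468,194), stub (391,279), steel cube (287,246), long nest (338,205), small-looking nest (410,195), mid nest (335,279), and a blue look-alike (177,277). The side view agrees.

```bash
cat >> h.py <<'E'
def ray(c,T,uv,z):
    uv=np.atleast_2d(uv).astype(float)
    d=np.c_[(uv[:,0]-c['cx'])/c['fx'],(uv[:,1]-c['cy'])/c['fy'],np.ones(len(uv))]@T[:3,:3].T
    o=T[:3,3]; return o+d*((z-o[2])/d[:,2])[:,None]
def rect(mask,c,T,z):
    """largest blob -> world centre, sizes, yaw of long side (deg, -90..90)"""
    cs,_=cv2.findContours(mask.astype(np.uint8),cv2.RETR_EXTERNAL,cv2.CHAIN_APPROX_NONE)
    k=max(cs,key=cv2.contourArea)[:,0,:]
    P=ray(c,T,k,z)[:,:2].astype(np.float32)
    (x,y),(a,b),_=R=cv2.minAreaRect(P); q=cv2.boxPoints(R)
    e=[q[1]-q[0],q[2]-q[1]]; e=max(e,key=np.linalg.norm)
    yaw=(np.degrees(np.arctan2(e[1],e[0]))+90)%180-90
    return np.round([x,y,max(a,b),min(a,b),yaw],1), k.mean(0)
E
python3 - <<'E'
from h import *
f=np.load('top0.npz');p,d=f['p'],f['d'];c=r.camera_params('top');T=c['pose']
hsv=cv2.cvtColor(p,cv2.COLOR_BGR2HSV)
v,u=np.mgrid[:480,:640]
X=np.stack([(u-c['cx'])/c['fx']*d,(v-c['cy'])/c['fy']*d,d],-1)@T[:3,:3].T+T[:3,3]
H=X[...,2]
rois=dict(strip=(415,255,490,288,20),wax=(450,172,488,216,30),stub=(376,258,405,300,35),cube=(268,230,304,264,50),sander=(240,180,296,220,35))
for n,(a,b,e,g,z) in rois.items():
    m=np.zeros(H.shape,bool);m[b:g,a:e]=H[b:g,a:e]>z*.5
    print(n,*rect(m,c,T,z),'h',np.median(H[m]).round(1),'hsv',np.median(hsv[m],0))
for n,(a,b,e,g) in dict(long=(296,180,380,230),small=(390,170,432,220),mid=(308,250,362,306)).items():
    m=np.zeros(H.shape,bool);s=hsv[b:g,a:e];m[b:g,a:e]=((s[...,2]>195)&(s[...,1]>60))
    print(n,*rect(m,c,T,6),'h',np.median(H[m]).round(1),hsv[(b+g)//2,(a+e)//2],'bench',hsv[b+2,a+2])
E
```

```text
strip [439.7  45.3 141.5  47.7 -83.6] [451.         270.44755245] h 20.5 hsv [ 11. 192.  73.]
wax [635.1   6.7  71.5  53.5   0.9] [467.79347826 194.0326087 ] h 29.9 hsv [ 79. 123. 118.]
stub [415.9 201.2  62.6  36.7   9.1] [390.36486486 279.24324324] h 35.0 hsv [ 18. 122. 156.]
cube [494.5 461.4  50.   50.    1.1] [286.7012987  246.23376623] h 50.7 hsv [ 16.  17. 162.]
sander [611.7 512.2 110.7  61.8 -86.3] [268.04545455 199.59848485] h 35.7 hsv [ 16. 135. 139.]
long [613.2 335.6 171.4  59.2 -77.5] [338.94329897 204.17010309] h 6.7 [ 18 122 207] bench [ 16  96 111]
small [636.1 140.5  89.3  13.    8. ] [413.20833333 194.        ] h 6.4 [ 18 124 196] bench [ 16  92 136]
mid [416.9 340.  103.1  54.3  10.4] [335.35454545 277.08181818] h 6.7 [ 18 118 208] bench [ 17 109 126]
```

```bash
cat >> h.py <<'E'
from scipy.spatial.transform import Rotation as Ro
def pose(s):
    M=np.eye(4);M[:3,:3]=Ro.from_euler('xyz',s['tcp_rot'],degrees=True).as_matrix();M[:3,3]=s['tool_pos'];return M
def mv(x,y,z,psi):
    s=r.sense();M=pose(s);D=M[:3,:3].T@(np.array([x,y,z])-M[:3,3])
    w=Ro.from_matrix(M[:3,:3].T@Ro.from_euler('xyz',[180,0,psi],degrees=True).as_matrix()).as_rotvec()
    print('to',x,y,z,psi,'shift',D.round(1),'turn',w.round(3),'rows',round(max(np.linalg.norm(D)/50,np.degrees(np.linalg.norm(w))/8.59),1),'t',round(s['time'],2))
E
python3 - <<'E'
from h import *
mv(510,240,330,100)
f=np.load('top0.npz');p=f['p'];c=r.camera_params('top');T=c['pose'];hsv=cv2.cvtColor(p,cv2.COLOR_BGR2HSV)
for n,(a,b,e,g) in dict(long=(296,180,380,230),small=(390,170,432,220),mid=(308,250,362,306)).items():
    m=np.zeros(hsv.shape[:2],bool);s=hsv[b:g,a:e];m[b:g,a:e]=((s[...,2]>165)&(s[...,1]>60));print(n,*rect(m,c,T,6))
E
```

```text
to 510 240 330 100 shift [-390.9 -193.5  -99.4] turn [-2.000e-03  1.000e-03  1.031e+00] rows 8.9 t 0.1
long [604.4 334.4 174.1  79.2 -81.4] [338.47802198 204.87912088]
small [634.  147.6  93.9  69.    6.7] [411.1779661  195.88135593]
mid [416.7 340.2 104.4  84.1  10.3] [334.87412587 277.6013986 ]
```

Emit:
jog_arm([
  [[-391, -193.5, -99], [0, 0, 1.031]],
  [[-391, -193.5, -99], [0, 0, 1.031]],
  [[-391, -193.5, -99], [0, 0, 1.031]],
  [[-391, -193.5, -99], [0, 0, 1.031]],
  [[-391, -193.5, -99], [0, 0, 1.031]],
  [[-391, -193.5, -99], [0, 0, 1.031]],
  [[-391, -193.5, -99], [0, 0, 1.031]],
  [[-391, -193.5, -99], [0, 0, 1.031]],
  [[-391, -193.5, -99], [0, 0, 1.031]],
  [[-391, -193.5, -99], [0, 0, 1.031]],
])

```text
time: 1.1
tool_pos: [513.7, 235.8, 331.2]
tcp_rot: [179.9, 0.1, 99.7]
ft_force: [-0.3, -0.1, 0.8]
finger_gap: 85.5
grip_force: 0.0
```

Emit:
jog_arm([
  [[0, 0, 0], [0, 0, 0]],
  [[0, 0, 0], [0, 0, 0]],
])

```text
time: 1.3
tool_pos: [509.5, 240.9, 329.6]
tcp_rot: [-179.9, -0.0, 100.1]
ft_force: [0.4, 0.6, -0.5]
finger_gap: 85.5
grip_force: 0.0
```

```bash
python3 - <<'E'
from h import *
s,p,d=snap('wrist','w1.png');np.savez('w1',p=p,d=d,T=pose(s)@r.camera_params('wrist')['tool_from_camera'])
print(s['tool_pos'],s['tcp_rot'],np.abs(s['qd']).max())
E
```

```text
[509.52461497 240.85587004 329.56846193] [-1.79921141e+02 -1.21988431e-02  1.00059410e+02] 1.1092432773879206
```

View pics/w1.png

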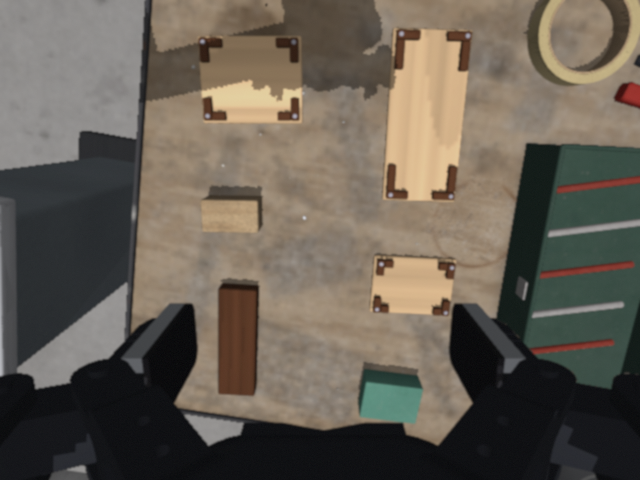

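The wrist view shows all blanks and nests: mid nest (250,80), long nest (428,115), small nest (412,285), stub (231,214), strip (238,340), wax (390,395).

```bash
cat >> h.py <<'E'
def height(d,c,T):
    v,u=np.mgrid[:480,:640]
    X=np.stack([(u-c['cx'])/c['fx']*d,(v-c['cy'])/c['fy']*d,d],-1)@T[:3,:3].T+T[:3,3]
    return np.where(d>0,X[...,2],-999)
E
python3 - <<'E'
from h import *
f=np.load('w1.npz');p,d,T=f['p'],f['d'],f['T'];c=r.camera_params('wrist')
H=height(d,c,T);hsv=cv2.cvtColor(p,cv2.COLOR_BGR2HSV)
print('bench',H[240:260,280:340].mean(),H[240:260,280:340].std())
rois=dict(strip=(205,275,275,402,20),wax=(350,355,430,428,30),stub=(190,180,272,240,35))
for n,(a,b,e,g,z) in rois.items():
    m=np.zeros(H.shape,bool);m[b:g,a:e]=H[b:g,a:e]>z*.7
    print(n,*rect(m,c,T,z),'h',np.median(H[m]).round(1))
for n,(a,b,e,g) in dict(long=(375,15,485,210),small=(360,245,465,325),mid=(188,25,312,132)).items():
    m=np.zeros(H.shape,bool);m[b:g,a:e]=H[b:g,a:e]>3.5
    print(n,'base',*rect(m,c,T,6))
    m[:]=0;s=hsv[b:g,a:e];m[b:g,a:e]=H[b:g,a:e]>10
    q=ray(c,T,np.argwhere(m)[:,::-1],14)[:,:2].astype(np.float32);R=cv2.minAreaRect(q);print('fence',np.round(R[0],1),np.round(R[1],1),round(R[2],1),m.sum())
mv(439,46,150,96.5)
E
```

```text
bench -1.9313593173440486 40.74769686588906
strip [441.1  43.8 141.4  44.6 -83.5] [236.46996466 340.87632509] h 19.7
wax [630.4  -2.2  78.3  70.6   2.6] [384.78911565 409.79931973] h 29.6
stub [416.8 199.2  60.8  36.5   8.8] [229.68571429 215.32      ] h 34.7
long base [602.5 332.1 175.2  80.8 -81.4] [424.75406504 113.7398374 ]
fence [602.5 332.1] [ 75.4 169.4] 8.6 1883
small base [632.1 146.   95.7  71.5   7.1] [411.63197026 285.04089219]
fence [642.8 142.5] [110.5  75.5] 7.1 1072
mid base [416.  338.  105.6  84.9  10.1] [250.51344086  79.0483871 ]
fence [416.  337.8] [99.9 78.6] 10.1 1393
to 439 46 150 96.5 shift [-179.8 -103.2  179.7] turn [-0.001 -0.     0.063] rows 5.5 t 1.35
```

Emit:
jog_arm([
  [[-182, -101, 260], [0, 0, -0.063]],
  [[-182, -101, 260], [0, 0, -0.063]],
  [[-182, -101, 260], [0, 0, -0.063]],
  [[-182, -101, 260], [0, 0, -0.063]],
  [[-182, -101, 260], [0, 0, -0.063]],
  [[-182, -101, 260], [0, 0, -0.063]],
  [[-182, -101, 260], [0, 0, -0.063]],
  [[-182, -101, 260], [0, 0, -0.063]],
  [[-182, -101, 260], [0, 0, -0.063]],
  [[-182, -101, 260], [0, 0, -0.063]],
])

```text
time: 2.35
tool_pos: [444.0, 44.7, 72.1]
tcp_rot: [179.8, 0.0, 103.7]
ft_force: [0.3, 0.5, 0.1]
finger_gap: 85.4
grip_force: 0.0
```

```bash
python3 - <<'E'
from h import *
mv(441,43.8,4,96.5)
E
```

```text
to 441 43.8 4 96.5 shift [-0.1 -3.3 68. ] turn [0.003 0.    0.126] rows 1.4 t 2.35
```

Emit:
jog_arm([
  [[0, -3.3, 20], [0, 0, 0.126]],
  [[0, -3.3, 40], [0, 0, 0.126]],
  [[0, -3.3, 58], [0, 0, 0.126]],
  [[0, -3.3, 67], [0, 0, 0.126]],
  [[0, -3.3, 67], [0, 0, 0.126]],
  [[0, -3.3, 67], [0, 0, 0.126]],
])

```text
time: 2.95
tool_pos: [440.3, 43.2, 4.4]
tcp_rot: [179.9, 0.0, 96.5]
ft_force: [-0.5, -0.1, 0.2]
finger_gap: 85.4
grip_force: 0.0
```

Emit:
jog_arm([
  [[0, 0, 0], [0, 0, 0]],
  [[0, 0, 0], [0, 0, 0]],
  [[0, 0, 0], [0, 0, 0]],
  [[0, 0, 0], [0, 0, 0]],
  [[0, 0, 0], [0, 0, 0]],
  [[0, 0, 0], [0, 0, 0]],
  [[0, 0, 0], [0, 0, 0]],
], grip=35, force=40)

```text
time: 3.65
tool_pos: [440.0, 42.7, 4.1]
tcp_rot: [179.9, 0.0, 96.4]
ft_force: [-0.8, 0.0, 5.3]
finger_gap: 44.0
grip_force: 41.5
```

```bash
python3 - <<'E'
from h import *
s=r.sense();print(s['tool_pos'],s['tcp_rot'])
mv(441,43.8,80,96.5)
E
```

```text
[440.03088847  42.65202354   4.11485837] [1.79924337e+02 6.24758330e-03 9.64077679e+01]
to 441 43.8 80 96.5 shift [  1.    1.2 -75.9] turn [ 0.001  0.    -0.002] rows 1.5 t 3.65
```

```bash
python3 - <<'E'
from h import *
mv(602.7,331,70,98.6)
E
```

```text
to 602.7 331 70 98.6 shift [268.4 193.9 -65.7] turn [ 0.001  0.    -0.038] rows 6.8 t 3.65
```

Emit:
jog_arm([
  [[0, 0, -12], [0, 0, 0]],
  [[0, 0, -35], [0, 0, 0]],
  [[8, 6, -55], [0, 0, 0]],
  [[30, 22, -66], [0, 0, 0]],
  [[65, 47, -66], [0, 0, -0.01]],
  [[105, 76, -66], [0, 0, -0.02]],
  [[145, 105, -66], [0, 0, -0.03]],
  [[185, 134, -66], [0, 0, -0.038]],
  [[222, 160, -66], [0, 0, -0.038]],
  [[250, 180, -66], [0, 0, -0.038]],
])

```text
time: 4.65
tool_pos: [591.0, 313.8, 70.0]
tcp_rot: [180.0, -0.0, 98.6]
ft_force: [0.2, 0.1, 0.6]
finger_gap: 43.9
grip_force: 41.0
```

```bash
python3 - <<'E'
from h import *
mv(602.7,331,11,98.6)
E
```

```text
to 602.7 331 11 98.6 shift [15.2 14.1 59. ] turn [ 0.001 -0.     0.001] rows 1.3 t 4.65
```

Emit:
jog_arm([
  [[10, 9, 0], [0, 0, 0]],
  [[15.2, 14.1, 5], [0, 0, 0]],
  [[15.2, 14.1, 20], [0, 0, 0]],
  [[15.2, 14.1, 35], [0, 0, 0]],
  [[15.2, 14.1, 40], [0, 0, 0]],
  [[15.2, 14.1, 40], [0, 0, 0]],
  [[15.2, 14.1, 40], [0, 0, 0]],
  [[15.2, 14.1, 40], [0, 0, 0]],
])

```text
time: 5.45
tool_pos: [602.5, 328.3, 30.2]
tcp_rot: [179.9, -0.0, 98.6]
ft_force: [0.1, 0.2, -1.1]
finger_gap: 43.8
grip_force: 41.0
```

```bash
python3 - <<'E'
from h import *
s,p,d=snap('wrist','w2.png')
mv(602.7,331,10.5,98.6)
E
```

```text
to 602.7 331 10.5 98.6 shift [ 2.5  0.5 19.8] turn [ 0.002 -0.    -0.   ] rows 0.4 t 5.5
```

View pics/w2.png

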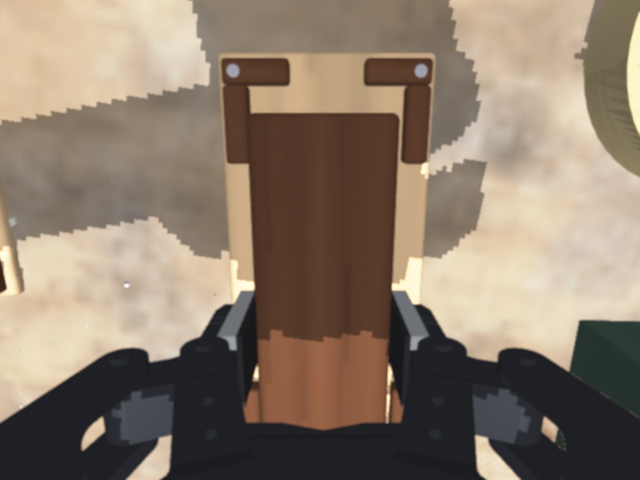

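The held strip (columns 250–397, far end at row 113) is parallel to the long nest (fences 222–433, inner edge at row 85), the nest lying slightly to the right.

```bash
python3 - <<'E'
from h import *
c=r.camera_params('wrist');C=c['tool_from_camera']
s=r.sense();M=pose(s);T=M@C;inv=np.linalg.inv(M)
f=lambda uv,z:(np.c_[ray(c,T,uv,z),np.ones(len(uv))]@inv.T)[:,:3].round(1)
print('strip end',f([[250,113],[323,113],[397,113]],46.2))
print('fence inner end',f([[270,85],[390,85]],14),'fence out',f([[222,70],[433,70],[225,150],[430,150]],14),'base end',f([[327,54]],6))
E
```

```text
strip end [[ 68.7 -20.5 -15.9]
 [ 68.7   0.5 -15.8]
 [ 68.7  21.8 -15.8]]
fence inner end [[ 79.3 -18.3  16.4]
 [ 79.3  24.2  16.4]] fence out [[ 84.2 -35.1  16.3]
 [ 84.3  39.2  16.4]
 [ 56.7 -35.6  16.3]
 [ 56.7  39.9  16.4]] base end [[90.7  1.9 24.4]]
```

Emit:
jog_arm([
  [[3.7, 1.3, 3], [0, 0, 0]],
  [[3.7, 1.3, 9], [0, 0, 0]],
  [[3.7, 1.3, 15], [0, 0, 0]],
  [[3.7, 1.3, 19], [0, 0, 0]],
  [[3.7, 1.3, 19.7], [0, 0, 0]],
  [[3.7, 1.3, 19.7], [0, 0, 0]],
])

```text
time: 6.1
tool_pos: [602.3, 332.2, 10.1]
tcp_rot: [-180.0, 0.0, 98.6]
ft_force: [-3.8, -0.8, 7.6]
finger_gap: 44.1
grip_force: 42.1
```

Emit:
jog_arm([
  [[0, 0, 0], [0, 0, 0]],
  [[0, 0, 0], [0, 0, 0]],
  [[0, 0, 0], [0, 0, 0]],
  [[0, 0, 0], [0, 0, 0]],
  [[0, 0, -15], [0, 0, 0]],
  [[0, 0, -40], [0, 0, 0]],
  [[0, 0, -80], [0, 0, 0]],
  [[0, 0, -120], [0, 0, 0]],
  [[0, 0, -150], [0, 0, 0]],
  [[0, 0, -150], [0, 0, 0]],
], grip=70)

```text
time: 7.1
tool_pos: [606.1, 333.9, 168.5]
tcp_rot: [179.3, -0.2, 98.6]
ft_force: [0.1, -0.6, 0.6]
finger_gap: 70.0
grip_force: 0.0
```

```bash
python3 - <<'E'
from h import *
s=r.sense();print(s['tool_pos'],s['ft_force'])
mv(633.2,45,160,180.9); mv(560,250,200,98.6)
E
```

```text
[606.12908538 333.85066344 168.46248052] [ 0.08953831 -0.58353548  0.56876356]
to 633.2 45 160 180.9 shift [-289.7  -16.5    7.3] turn [ 0.012  0.006 -1.436] rows 9.6 t 7.1
to 560 250 200 98.6 shift [-75.9 -57.8 -32.4] turn [ 0.011 -0.003 -0.   ] rows 2.0 t 7.1
```

```bash
python3 - <<'E'
from h import *
mv(633.2,5,90,180.9)
E
```

```text
to 633.2 5 90 180.9 shift [-329.5  -23.3   77.1] turn [ 0.012  0.006 -1.436] rows 9.6 t 7.1
```

Emit:
jog_arm([
  [[-330, -23, 70], [0.006, 0.003, -1.436]],
  [[-330, -23, 70], [0.006, 0.003, -1.436]],
  [[-330, -23, 70], [0.006, 0.003, -1.436]],
  [[-330, -23, 70], [0.006, 0.003, -1.436]],
  [[-330, -23, 70], [0.006, 0.003, -1.436]],
  [[-330, -23, 70], [0.006, 0.003, -1.436]],
  [[-330, -23, 70], [0.006, 0.003, -1.436]],
  [[-330, -23, 70], [0.006, 0.003, -1.436]],
  [[-330, -23, 70], [0.006, 0.003, -1.436]],
  [[-330, -23, 70], [0.006, 0.003, -1.436]],
], grip=85)

```text
time: 8.1
tool_pos: [628.9, 1.7, 89.6]
tcp_rot: [-179.9, -0.4, -178.9]
ft_force: [0.1, 0.8, -0.0]
finger_gap: 84.8
grip_force: 0.0
```

Emit:
jog_arm([
  [[0, 0, 0], [0, 0, 0]],
  [[0, 0, 0], [0, 0, 0]],
  [[0, 0, 0], [0, 0, 0]],
])

```text
time: 8.4
tool_pos: [629.2, 2.6, 89.7]
tcp_rot: [-179.9, -0.3, -179.3]
ft_force: [-0.8, -0.6, -0.2]
finger_gap: 85.0
grip_force: 0.0
```

```bash
python3 - <<'E'
from h import *
mv(633.2,5,8,180.9)
s,p,d=snap('top','t1.png');c=r.camera_params('top');T=c['pose'];H=height(d,c,T);hsv=cv2.cvtColor(p,cv2.COLOR_BGR2HSV)
m=np.zeros(H.shape,bool);b,g,a,e=180,230,296,380;m[b:g,a:e]=H[b:g,a:e]>3
print('base',*rect(m,c,T,6))
m[:]=0;m[b:g,a:e]=H[b:g,a:e]>20
print('strip',*rect(m,c,T,26),np.median(H[m]))
E
```

```text
to 633.2 5 8 180.9 shift [-4.5  2.5 81.6] turn [-0.002 -0.006 -0.003] rows 1.6 t 8.4
base [608.9 336.6 201.1 106.3 -83.7] [341.69189189 202.01351351]
strip [603.3 333.8 139.2  45.2 -81.3] [338.40559441 204.6013986 ] 26.55043941632914
```

Emit:
jog_arm([
  [[-4.5, 2.5, 20], [0, -0.005, 0]],
  [[-4.5, 2.5, 45], [0, -0.005, 0]],
  [[-4.5, 2.5, 70], [0, -0.005, 0]],
  [[-4.5, 2.5, 81.5], [0, -0.005, 0]],
  [[-4.5, 2.5, 81.5], [0, -0.005, 0]],
  [[-4.5, 2.5, 81.5], [0, -0.005, 0]],
])

```text
time: 9.05
tool_pos: [633.7, 4.9, 8.8]
tcp_rot: [-179.9, -0.0, -179.1]
ft_force: [0.4, -0.1, -0.1]
finger_gap: 85.0
grip_force: 0.0
```

Emit:
jog_arm([
  [[0, 0, 0], [0, 0, 0]],
  [[0, 0, 0], [0, 0, 0]],
  [[0, 0, 0], [0, 0, 0]],
  [[0, 0, 0], [0, 0, 0]],
  [[0, 0, 0], [0, 0, 0]],
  [[0, 0, 0], [0, 0, 0]],
], grip=40)

```text
time: 9.65
tool_pos: [634.4, 4.7, 9.7]
tcp_rot: [-179.9, 0.1, -179.1]
ft_force: [-0.1, 0.2, 7.1]
finger_gap: 49.2
grip_force: 42.8
```

```bash
python3 - <<'E'
from h import *
s=r.sense();print(s['tool_pos'],s['tcp_rot'])
mv(416,338,80,190.1)
E
```

```text
[634.36046389   4.74489925   9.65693405] [-1.79852822e+02  9.72556870e-02 -1.79134138e+02]
to 416 338 80 190.1 shift [213.2 336.3 -71.6] turn [-0.003  0.001 -0.161] rows 8.1 t 9.65
```

Emit:
jog_arm([
  [[0, 0, -12], [0, 0, 0]],
  [[0, 0, -35], [0, 0, 0]],
  [[5, 8, -58], [0, 0, 0]],
  [[19, 30, -71], [0, 0, -0.02]],
  [[40, 63, -71], [0, 0, -0.05]],
  [[65, 102, -71], [0, 0, -0.08]],
  [[90, 142, -71], [0, 0, -0.11]],
  [[115, 181, -71], [0, 0, -0.14]],
  [[140, 221, -71], [0, 0, -0.16]],
  [[165, 260, -71], [0, 0, -0.16]],
])

```text
time: 10.65
tool_pos: [463.1, 263.9, 79.4]
tcp_rot: [-179.9, -0.0, -169.9]
ft_force: [0.7, 1.4, -1.0]
finger_gap: 49.1
grip_force: 41.9
```

```bash
python3 - <<'E'
from h import *
mv(416,338,40,190.1)
E
```

```text
to 416 338 40 190.1 shift [33.4 81.3 39.2] turn [-0.002 -0.    -0.001] rows 1.9 t 10.65
```

Emit:
jog_arm([
  [[13, 32, 0], [0, 0, 0]],
  [[25, 60, 5], [0, 0, 0]],
  [[31, 75, 15], [0, 0, 0]],
  [[33.4, 81, 30], [0, 0, 0]],
  [[33.4, 81, 39], [0, 0, 0]],
  [[33.4, 81, 39], [0, 0, 0]],
  [[33.4, 81, 39], [0, 0, 0]],
  [[33.4, 81, 39], [0, 0, 0]],
])

```text
time: 11.45
tool_pos: [418.2, 335.8, 39.9]
tcp_rot: [-179.9, -0.0, -170.0]
ft_force: [-0.0, -0.8, -1.4]
finger_gap: 49.3
grip_force: 41.9
```

```bash
python3 - <<'E'
from h import *
s,p,d=snap('wrist','w3.png');np.savez('w3',p=p,d=d)
mv(416,338,16,190.1)
E
```

```text
to 416 338 16 190.1 shift [ 1.9  2.4 24.1] turn [-0.002 -0.    -0.002] rows 0.5 t 11.5
```

View pics/w3.png

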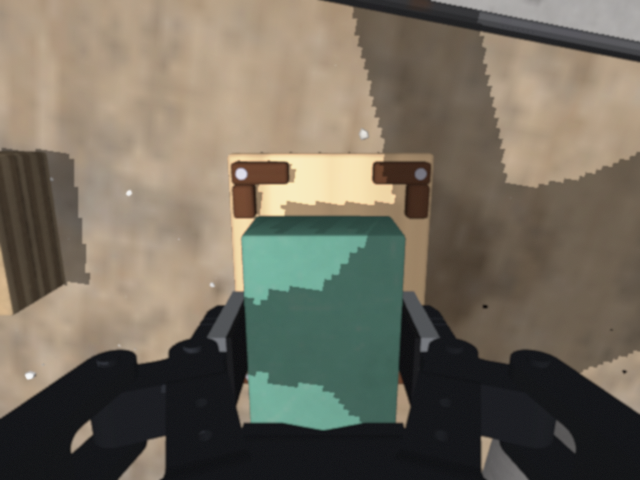

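The wax block's top edge is at row 236 (columns 243–404) with its lower end edge at row 217. The nest fences span columns 233–430 from row 162, and the base edge is at row 154.

```bash
python3 - <<'E'
from h import *
c=r.camera_params('wrist');C=c['tool_from_camera']
s=r.sense();M=pose(s);T=M@C;inv=np.linalg.inv(M)
f=lambda uv,z:(np.c_[ray(c,T,uv,z),np.ones(len(uv))]@inv.T)[:,:2].round(1).tolist()
print('wax top',f([[243,236],[404,236]],60.2),'bot',f([[256,217],[394,217]],30.2))
print('fence out',f([[232,162],[431,162],[233,195],[428,195]],14),'base end',f([[231,154],[433,154]],6))
E
```

```text
wax top [[33.4, -24.4], [33.4, 23.8]] bot [[32.9, -25.1], [32.9, 25.7]]
fence out [[51.6, -36.3], [51.7, 42.1], [38.5, -36.6], [38.6, 41.8]] base end [[54.2, -38.2], [54.3, 44.8]]
```

Emit:
jog_arm([
  [[3.3, 2.7, 3], [0, 0, 0]],
  [[3.3, 2.7, 10], [0, 0, 0]],
  [[3.3, 2.7, 17], [0, 0, 0]],
  [[3.3, 2.7, 22], [0, 0, 0]],
  [[3.3, 2.7, 24], [0, 0, 0]],
  [[3.3, 2.7, 24], [0, 0, 0]],
])

```text
time: 12.1
tool_pos: [413.4, 338.3, 15.6]
tcp_rot: [-179.9, -0.1, -170.0]
ft_force: [-4.1, -1.9, 6.1]
finger_gap: 48.8
grip_force: 42.8
```

Emit:
jog_arm([
  [[0, 0, 0], [0, 0, 0]],
  [[0, 0, 0], [0, 0, 0]],
  [[0, 0, 0], [0, 0, 0]],
  [[0, 0, 0], [0, 0, 0]],
  [[0, 0, -15], [0, 0, 0]],
  [[0, 0, -40], [0, 0, 0]],
  [[0, 0, -75], [0, 0, 0]],
  [[0, 0, -85], [0, 0, 0]],
  [[0, 0, -85], [0, 0, 0]],
  [[0, 0, -85], [0, 0, 0]],
], grip=75)

```text
time: 13.1
tool_pos: [413.4, 338.5, 100.3]
tcp_rot: [-179.9, -0.1, -170.0]
ft_force: [0.3, -1.5, -0.3]
finger_gap: 74.6
grip_force: 0.0
```

```bash
python3 - <<'E'
from h import *
mv(416.8,199.2,80,188.8)
E
```

```text
to 416.8 199.2 80 188.8 shift [  20.9 -137.7   20.6] turn [-0.002 -0.001  0.022] rows 2.8 t 13.1
```

Emit:
jog_arm([
  [[20.9, -137.7, 20], [0, 0, 0.022]],
  [[20.9, -137.7, 20], [0, 0, 0.022]],
  [[20.9, -137.7, 20], [0, 0, 0.022]],
  [[20.9, -137.7, 20], [0, 0, 0.022]],
  [[20.9, -137.7, 20], [0, 0, 0.022]],
  [[20.9, -137.7, 20], [0, 0, 0.022]],
])

```text
time: 13.7
tool_pos: [416.6, 199.7, 80.2]
tcp_rot: [-179.9, -0.1, -171.2]
ft_force: [-0.6, 0.5, -0.0]
finger_gap: 74.7
grip_force: 0.0
```

```bash
python3 - <<'E'
from h import *
mv(416.8,199.2,10,188.8)
s,p,d=snap('top','t2.png');c=r.camera_params('top');T=c['pose'];H=height(d,c,T)
b,g,a,e=252,306,308,362;m=np.zeros(H.shape,bool);m[b:g,a:e]=H[b:g,a:e]>22
print('wax',*rect(m,c,T,36),np.median(H[m]))
E
```

```text
to 416.8 199.2 10 188.8 shift [-0.3 -0.4 70.2] turn [-0.002 -0.002 -0.   ] rows 1.4 t 13.7
wax [415.1 340.6  69.8  49.9   9.8] [334.85555556 278.56666667] 36.37440252515137
```

Emit:
jog_arm([
  [[0, 0, 20], [0, 0, 0]],
  [[0, 0, 45], [0, 0, 0]],
  [[0, 0, 62], [0, 0, 0]],
  [[0, 0, 70], [0, 0, 0]],
  [[0, 0, 70], [0, 0, 0]],
  [[0, 0, 70], [0, 0, 0]],
])

```text
time: 14.35
tool_pos: [417.4, 199.7, 11.4]
tcp_rot: [-179.9, -0.0, -171.2]
ft_force: [0.2, -0.6, 1.4]
finger_gap: 74.8
grip_force: 0.0
```

Emit:
jog_arm([
  [[0, 0, 0], [0, 0, 0]],
  [[0, 0, 0], [0, 0, 0]],
  [[0, 0, 0], [0, 0, 0]],
  [[0, 0, 0], [0, 0, 0]],
  [[0, 0, 0], [0, 0, 0]],
  [[0, 0, 0], [0, 0, 0]],
  [[0, 0, 0], [0, 0, 0]],
], grip=25)

```text
time: 15.05
tool_pos: [417.8, 199.4, 11.7]
tcp_rot: [-179.9, 0.0, -171.2]
ft_force: [-1.0, 0.0, 6.1]
finger_gap: 34.3
grip_force: 40.8
```

```bash
python3 - <<'E'
from h import *
mv(632,146,80,187.1)
E
```

```text
to 632 146 80 187.1 shift [-203.6  -85.6  -68. ] turn [-0.002  0.001  0.029] rows 4.6 t 15.05
```

Emit:
jog_arm([
  [[0, 0, -12], [0, 0, 0]],
  [[0, 0, -35], [0, 0, 0]],
  [[-10, -4, -58], [0, 0, 0.01]],
  [[-35, -15, -68], [0, 0, 0.02]],
  [[-72, -30, -68], [0, 0, 0.029]],
  [[-110, -46, -68], [0, 0, 0.029]],
  [[-148, -62, -68], [0, 0, 0.029]],
  [[-180, -76, -68], [0, 0, 0.029]],
  [[-198, -83, -60], [0, 0, 0.029]],
  [[-203, -85.6, -45], [0, 0, 0.029]],
])

```text
time: 16.05
tool_pos: [633.7, 144.9, 57.3]
tcp_rot: [-179.9, 0.2, -173.0]
ft_force: [0.6, -0.0, -0.9]
finger_gap: 34.6
grip_force: 40.1
```

```bash
python3 - <<'E'
from h import *
mv(632,146,42,187.1)
E
```

```text
to 632 146 42 187.1 shift [ 1.6  1.4 15.3] turn [-0.002  0.003 -0.001] rows 0.3 t 16.05
```

Emit:
jog_arm([
  [[1, 1.4, 8], [0, 0.003, 0]],
  [[1, 1.4, 14], [0, 0.003, 0]],
  [[1, 1.4, 14], [0, 0.003, 0]],
  [[1, 1.4, 14], [0, 0.003, 0]],
  [[1, 1.4, 14], [0, 0.003, 0]],
])

```text
time: 16.55
tool_pos: [629.6, 147.3, 42.6]
tcp_rot: [-179.9, -0.2, -172.9]
ft_force: [0.2, -0.0, -1.1]
finger_gap: 34.5
grip_force: 40.0
```

```bash
python3 - <<'E'
from h import *
s,p,d=snap('wrist','w4.png')
mv(632,146,18,187.1)
E
```

```text
to 632 146 18 187.1 shift [-2.2 -1.4 24.7] turn [-0.002 -0.003  0.001] rows 0.5 t 16.6
```

View pics/w4.png

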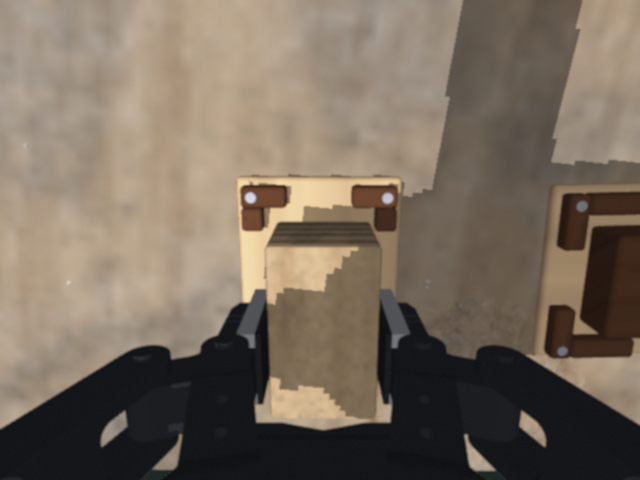

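The stub's top edge is at row 246 (columns 266–380), its lower end edge at row 222, and its near end at row 418. The small nest fences span columns 242–400 from row 185, base edge at row 177.

```bash
python3 - <<'E'
from h import *
c=r.camera_params('wrist');C=c['tool_from_camera']
s=r.sense();M=pose(s);T=M@C;inv=np.linalg.inv(M)
f=lambda uv,z:(np.c_[ray(c,T,uv,z),np.ones(len(uv))]@inv.T)[:,:2].round(1).tolist()
print('top',f([[266,246],[380,246],[272,418],[376,418]],65.9),'bot',f([[275,222],[372,222]],30.9))
print('fence out',f([[242,185],[400,185]],14),'base end',f([[238,177],[402,177]],6))
E
```

```text
top [[31.1, -17.2], [31.1, 16.3], [-27.7, -17.2], [-27.7, 17.1]] bot [[30.6, -18.4], [30.6, 17.9]]
fence out [[42.2, -33.3], [42.2, 30.9]] base end [[44.5, -36.3], [44.5, 33.0]]
```

Emit:
jog_arm([
  [[-3.6, -1.2, 3], [0, 0, 0]],
  [[-3.6, -1.2, 10], [0, 0, 0]],
  [[-3.6, -1.2, 17], [0, 0, 0]],
  [[-3.6, -1.2, 22.5], [0, 0, 0]],
  [[-3.6, -1.2, 24.6], [0, 0, 0]],
  [[-3.6, -1.2, 24.6], [0, 0, 0]],
])

```text
time: 17.2
tool_pos: [633.1, 146.0, 17.6]
tcp_rot: [-179.9, -0.2, -172.9]
ft_force: [-3.2, -0.9, 7.5]
finger_gap: 34.1
grip_force: 41.2
```

Emit:
jog_arm([
  [[0, 0, 0], [0, 0, 0]],
  [[0, 0, 0], [0, 0, 0]],
  [[0, 0, 0], [0, 0, 0]],
  [[0, 0, 0], [0, 0, 0]],
  [[0, 0, -15], [0, 0, 0]],
  [[0, 0, -40], [0, 0, 0]],
  [[0, 0, -80], [0, 0, 0]],
  [[0, 0, -125], [0, 0, 0]],
  [[0, 0, -160], [0, 0, 0]],
  [[0, 0, -160], [0, 0, 0]],
], grip=65)

```text
time: 18.2
tool_pos: [637.8, 147.1, 186.6]
tcp_rot: [-179.9, 0.5, -172.9]
ft_force: [0.6, -0.9, 1.3]
finger_gap: 64.8
grip_force: 0.0
```

```bash
python3 - <<'E'
from h import *
mv(495,330,300,91)
E
```

```text
to 495 330 300 91 shift [ 118.   198.9 -114.8] turn [0.006 0.008 1.678] rows 11.2 t 18.2
```

```bash
python3 - <<'E'
from h import *
mv(500,290,340,95)
E
```

```text
to 500 290 340 95 shift [ 117.6  158.5 -154.7] turn [0.006 0.009 1.608] rows 10.7 t 18.2
```

Emit:
jog_arm([
  [[118, 158, -155], [0, 0, 1.608]],
  [[118, 158, -155], [0, 0, 1.608]],
  [[118, 158, -155], [0, 0, 1.608]],
  [[118, 158, -155], [0, 0, 1.608]],
  [[118, 158, -155], [0, 0, 1.608]],
  [[118, 158, -155], [0, 0, 1.608]],
  [[118, 158, -155], [0, 0, 1.608]],
  [[118, 158, -155], [0, 0, 1.608]],
  [[118, 158, -155], [0, 0, 1.608]],
  [[118, 158, -155], [0, 0, 1.608]],
], grip=85)

```text
time: 19.2
tool_pos: [497.3, 289.0, 332.6]
tcp_rot: [-179.8, 0.1, 100.8]
ft_force: [-0.4, 0.6, 0.8]
finger_gap: 85.0
grip_force: 0.0
```

Emit:
jog_arm([
  [[0, 0, 0], [0, 0, 0]],
  [[0, 0, 0], [0, 0, 0]],
  [[0, 0, 0], [0, 0, 0]],
])

```text
time: 19.5
tool_pos: [497.6, 289.0, 332.4]
tcp_rot: [-179.8, 0.1, 101.4]
ft_force: [-1.0, -0.2, 0.2]
finger_gap: 85.0
grip_force: 0.0
```

```bash
python3 - <<'E'
from h import *
s,p,d=snap('wrist','w5.png');np.savez('w5',p=p,d=d,T=pose(s)@r.camera_params('wrist')['tool_from_camera'])
print(s['tool_pos'],s['tcp_rot'],np.abs(s['qd']).max())
E
```

```text
[497.56277888 289.01660179 332.37615177] [-1.79772964e+02  1.08803882e-01  1.01378767e+02] 0.8761194432668128
```

View pics/w5.png

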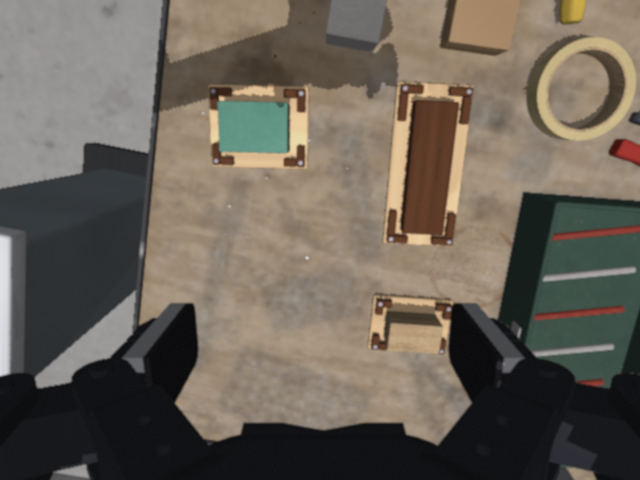

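The overview shows the wax (254,127), strip (431,167) and stub (414,330) in their nests, the steel cube at (357,20) cut by the upper edge.

```bash
cat > chk.py <<'E'
from h import *
import sys
f=np.load(sys.argv[1]);p,d,T=f['p'],f['d'],f['T'];c=r.camera_params('wrist')
H=height(d,c,T)
for n,(a,b,e,g),z in (('strip',(378,75,482,252),26),('stub',(362,285,449,357),41),('wax',(200,78,318,175),36)):
    m=np.zeros(H.shape,bool);m[b:g,a:e]=(H[b:g,a:e]>z-6)&(H[b:g,a:e]<z+6)
    print(n,rect(m,c,T,z)[0],np.median(H[m]).round(1))
    m[:]=0;m[b:g,a:e]=(H[b:g,a:e]>10)&(H[b:g,a:e]<17)
    m=cv2.morphologyEx(m.astype(np.uint8),cv2.MORPH_OPEN,np.ones((3,3)))
    q=ray(c,T,np.argwhere(m>0)[:,::-1],14)[:,:2].astype(np.float32);R=cv2.minAreaRect(q);print('  fence',np.round(R,1) if 0 else (np.round(R[0],1),np.round(R[1],1),round(R[2],1)))
E
python3 chk.py w5.npz; python3 - <<'E'
from h import *
mv(493.5,460,90,91)
E
```

```text
strip [601.5 331.5 139.3  45.9 -81.3] 25.9
  fence (array([602.6, 332.3]), array([ 75.1, 169.4]), 8.6)
stub [630.5 147.5  60.6  37.7   6.9] 40.5
  fence (array([632.1, 146.6]), array([89.7, 65.8]), 7.2)
wax [414.5 338.1  69.9  49.8  10.1] 35.9
  fence (array([415.8, 338.1]), array([99.7, 79.6]), 10.5)
to 493.5 460 90 91 shift [168.9  30.6 241.8] turn [-0.004  0.002  0.18 ] rows 5.9 t 19.55
```

Emit:
jog_arm([
  [[169, 31, 50], [0, 0, 0.18]],
  [[169, 31, 100], [0, 0, 0.18]],
  [[169, 31, 150], [0, 0, 0.18]],
  [[169, 31, 200], [0, 0, 0.18]],
  [[169, 31, 232], [0, 0, 0.18]],
  [[169, 31, 232], [0, 0, 0.18]],
  [[169, 31, 232], [0, 0, 0.18]],
  [[169, 31, 232], [0, 0, 0.18]],
  [[169, 31, 232], [0, 0, 0.18]],
  [[169, 31, 232], [0, 0, 0.18]],
])

```text
time: 20.55
tool_pos: [496.7, 461.1, 104.1]
tcp_rot: [179.9, -0.1, 90.8]
ft_force: [0.1, 0.2, -0.5]
finger_gap: 85.2
grip_force: 0.0
```

```bash
python3 - <<'E'
from h import *
s,p,d=snap('wrist','w6.png')
mv(494,459.6,15,91)
E
```

```text
to 494 459.6 15 91 shift [-1.4 -2.6 88.8] turn [ 0.001 -0.001 -0.003] rows 1.8 t 20.6
```

View pics/w6.png

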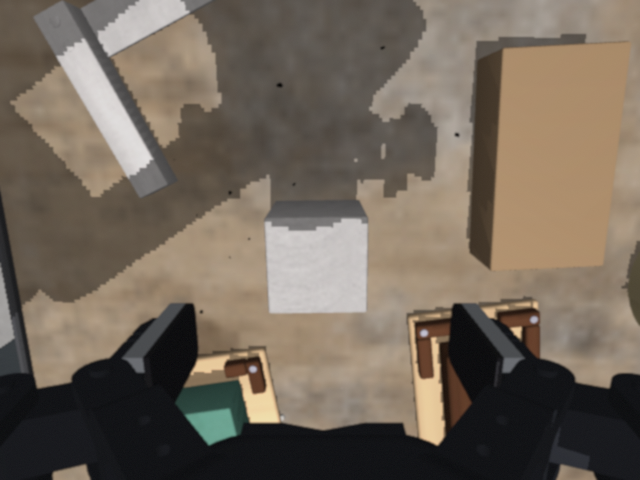

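The cube's top face spans columns 265–367, rows 221–313. It is square to the tool, and the fingers are clear on both sides.

```bash
python3 - <<'E'
from h import *
c=r.camera_params('wrist');T=pose(r.sense())@c['tool_from_camera']
P=ray(c,T,[[265,221],[367,221],[367,313],[269,313]],50);print(P.round(1),P.mean(0))
x,y=P.mean(0)[:2]; mv(round(x,1),round(y,1),16,91)
E
```

```text
[[469.3 482.5  50. ]
 [517.8 483.2  50. ]
 [519.8 435.8  50. ]
 [470.3 435.1  50. ]] [494.28855832 459.13787591  50.        ]
to 494.3 459.1 16 91 shift [-1.9 -2.3 87.8] turn [ 0.001 -0.001 -0.003] rows 1.8 t 20.6
```

Emit:
jog_arm([
  [[-1.9, -2.3, 20], [0, 0, 0]],
  [[-1.9, -2.3, 45], [0, 0, 0]],
  [[-1.9, -2.3, 70], [0, 0, 0]],
  [[-1.9, -2.3, 85], [0, 0, 0]],
  [[-1.9, -2.3, 88], [0, 0, 0]],
  [[-1.9, -2.3, 88], [0, 0, 0]],
])

```text
time: 21.2
tool_pos: [492.3, 458.2, 12.6]
tcp_rot: [-179.8, 0.1, 90.9]
ft_force: [0.5, 0.1, 0.9]
finger_gap: 85.3
grip_force: 0.0
```

Emit:
jog_arm([
  [[0, 0, 0], [0, 0, 0]],
  [[0, 0, 0], [0, 0, 0]],
  [[0, 0, 0], [0, 0, 0]],
  [[0, 0, 0], [0, 0, 0]],
  [[0, 0, 0], [0, 0, 0]],
  [[0, 0, 0], [0, 0, 0]],
], grip=40, force=80)

```text
time: 21.8
tool_pos: [493.0, 459.0, 13.8]
tcp_rot: [-179.9, 0.0, 90.9]
ft_force: [0.1, -0.0, 5.8]
finger_gap: 48.8
grip_force: 85.4
```

```bash
python3 - <<'E'
from h import *
mv(601.5,331.5,95,98.7)
E
```

```text
to 601.5 331.5 95 98.7 shift [-129.2  106.4  -81.3] turn [-0.001  0.001 -0.137] rows 3.7 t 21.8
```

Emit:
jog_arm([
  [[0, 0, -8], [0, 0, 0]],
  [[0, 0, -25], [0, 0, 0]],
  [[0, 0, -48], [0, 0, 0]],
  [[-3, 3, -70], [0, 0, 0]],
  [[-18, 15, -81], [0, 0, -0.02]],
  [[-43, 35, -81], [0, 0, -0.05]],
  [[-70, 58, -81], [0, 0, -0.09]],
  [[-98, 80, -81], [0, 0, -0.12]],
  [[-118, 97, -81], [0, 0, -0.137]],
  [[-127, 105, -81], [0, 0, -0.137]],
])

```text
time: 22.8
tool_pos: [600.3, 330.2, 93.1]
tcp_rot: [-179.8, 0.2, 98.6]
ft_force: [-0.1, 0.5, -7.1]
finger_gap: 48.7
grip_force: 84.4
```

```bash
python3 - <<'E'
from h import *
mv(601.5,331.5,60,98.7)
E
```

```text
to 601.5 331.5 60 98.7 shift [ 1.2  1.5 33.1] turn [-0.004  0.003 -0.002] rows 0.7 t 22.8
```

Emit:
jog_arm([
  [[0, 1, 10], [0, 0, 0]],
  [[0, 1, 25], [0, 0, 0]],
  [[0, 1, 33], [0, 0, 0]],
  [[0, 1, 33], [0, 0, 0]],
  [[0, 1, 33], [0, 0, 0]],
  [[0, 1, 33], [0, 0, 0]],
])

```text
time: 23.4
tool_pos: [599.9, 333.6, 60.3]
tcp_rot: [-179.8, 0.1, 98.8]
ft_force: [0.7, -0.4, -7.0]
finger_gap: 49.0
grip_force: 84.3
```

```bash
python3 - <<'E'
from h import *
s,p,d=snap('wrist','w7.png')
mv(601.5,331.5,39.8,98.7)
E
```

```text
to 601.5 331.5 39.8 98.7 shift [-2.2  1.  20.8] turn [-0.003  0.002  0.001] rows 0.4 t 23.45
```

View pics/w7.png

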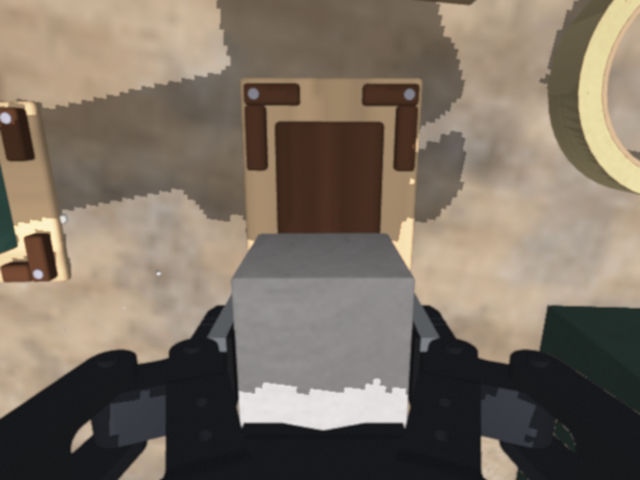

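The cube's lower end edge is at row 234 (columns 254–393), its top edge at row 279 (233–414). The strip's far end is at row 122 (columns 276–383).

```bash
python3 - <<'E'
from h import *
c=r.camera_params('wrist');C=c['tool_from_camera']
s=r.sense();M=pose(s);T=M@C;inv=np.linalg.inv(M)
f=lambda uv,z:(np.c_[ray(c,T,uv,z),np.ones(len(uv))]@inv.T)[:,:2].round(1).tolist()
b=s['tool_pos'][2]-13.8
print('cube top',f([[233,279],[414,279]],b+50),'bot',f([[254,234],[393,234]],b),'strip',f([[276,122],[383,122]],26))
E
```

```text
cube top [[25.5, -23.5], [25.6, 24.8]] bot [[25.4, -25.8], [25.5, 27.2]] strip [[66.9, -18.5], [66.9, 24.7]]
```

Emit:
jog_arm([
  [[-3.2, 2, 3], [0, 0, 0]],
  [[-3.2, 2, 9], [0, 0, 0]],
  [[-3.2, 2, 15], [0, 0, 0]],
  [[-3.2, 2, 18.5], [0, 0, 0]],
  [[-3.2, 2, 20], [0, 0, 0]],
  [[-3.2, 2, 20], [0, 0, 0]],
  [[-3.2, 2, 20], [0, 0, 0]],
])

```text
time: 24.15
tool_pos: [602.4, 330.0, 39.9]
tcp_rot: [-179.8, 0.1, 98.7]
ft_force: [-1.4, -1.9, -4.5]
finger_gap: 49.2
grip_force: 84.7
```

```bash
python3 - <<'E'
from h import *
mv(601.5,331.5,39.8,98.7); print(r.sense()['ft_force'])
E
```

```text
to 601.5 331.5 39.8 98.7 shift [ 1.6 -0.7  0.1] turn [-0.004  0.002  0.   ] rows 0.0 t 24.15
[-1.40619812 -1.92079095 -4.46114204]
```

Emit:
jog_arm([
  [[0, 0, 0.3], [0, 0, 0]],
  [[0, 0, 0.3], [0, 0, 0]],
  [[0, 0, 0.3], [0, 0, 0]],
  [[0, 0, 0.3], [0, 0, 0]],
  [[0, 0, 0.3], [0, 0, 0]],
  [[0, 0, -15], [0, 0, 0]],
  [[0, 0, -45], [0, 0, 0]],
  [[0, 0, -90], [0, 0, 0]],
  [[0, 0, -140], [0, 0, 0]],
  [[0, 0, -190], [0, 0, 0]],
], grip=80)

```text
time: 25.15
tool_pos: [602.6, 330.4, 232.8]
tcp_rot: [-179.8, 0.1, 98.7]
ft_force: [0.9, -0.9, -0.2]
finger_gap: 80.1
grip_force: 0.0
```

```bash
python3 - <<'E'
from h import *
mv(497,270,340,100)
E
```

```text
to 497 270 340 100 shift [ -43.9 -113.9 -106.7] turn [-0.004  0.002 -0.023] rows 3.2 t 25.15
```

Emit:
jog_arm([
  [[-44, -114, -107], [0, 0, -0.023]],
  [[-44, -114, -107], [0, 0, -0.023]],
  [[-44, -114, -107], [0, 0, -0.023]],
  [[-44, -114, -107], [0, 0, -0.023]],
  [[-44, -114, -107], [0, 0, -0.023]],
  [[-44, -114, -107], [0, 0, -0.023]],
  [[-44, -114, -107], [0, 0, -0.023]],
  [[-44, -114, -107], [0, 0, -0.023]],
])

```text
time: 25.95
tool_pos: [497.3, 270.1, 335.0]
tcp_rot: [-179.6, 0.2, 100.0]
ft_force: [0.5, 0.2, -0.9]
finger_gap: 80.1
grip_force: 0.0
```

```bash
python3 - <<'E'
from h import *
s,p,d=snap('wrist','w8.png');c=r.camera_params('wrist');T=pose(s)@c['tool_from_camera'];H=height(d,c,T)
print(s['tool_pos'],np.abs(s['qd']).max())
a,b,e,g=370,40,500,270
m=np.zeros(H.shape,bool);m[b:g,a:e]=(H[b:g,a:e]>65)&(H[b:g,a:e]<90);print('cube',rect(m,c,T,76)[0],np.median(H[m]),H[m].std())
m[:]=0;m[b:g,a:e]=(H[b:g,a:e]>21)&(H[b:g,a:e]<31);q=ray(c,T,np.argwhere(m)[:,::-1],26)[:,:2].astype(np.float32);print('strip',cv2.minAreaRect(q))
E
```

```text
[497.33196638 270.13043173 335.03496935] 0.29201298391686553
cube [600.7 331.2  52.   49.7   8.8] 75.8390143136439 1.4600929348591958
strip ((600.9061889648438, 331.3301696777344), (47.09306335449219, 139.35472106933594), 8.630782127380371)
```

View pics/w8.png

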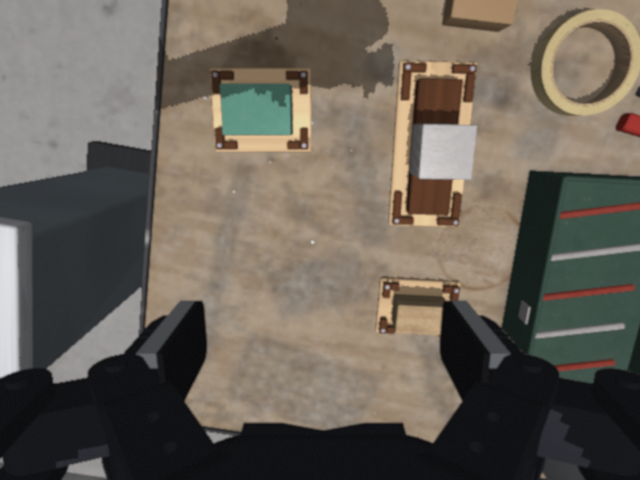

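The cube (443,152) sits centred on the strip. The strip, the wax (256,108) and the stub (419,315) all lie in their nests, and the arm is clear. Handing in.

```bash
python3 -c "
from h import *
print(r.hand_in())"
```

```text
the job is handed in; nothing more can be done
None
```

The job is handed in: all three blanks lie in their nests, each within about 2 mm of its middle, and the steel block sits flat within 1 mm of the strip's middle; everything is let go, the sander and square were not touched, and it took about 26 s.

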